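# Drop the takings and hold the cash box key turned

## Robot

A 6-joint arm with a two-finger parallel gripper is mounted at the origin on the work surface. World frame = base frame: x ahead of the robot, y to its left, z up, the work surface at z = 0. Lengths are in m, angles in degrees, forces in N, time in s.
With the tool pointing down it reaches from about 0.25 to 0.725 m from the base axis. Payload 9.7 kg.
Tool frame: the origin (TCP) lies midway between the tips of the shut fingers; the grasp point (between the pads) lies 19 mm behind it; z points along the fingers, y is the direction in which the jaws open and shut (so a half turn about z gives the same grasp; the last joint's range is limited). The gripper opens to 85 mm and grips with 20 to 120 N. Pads are 22 mm wide; open, the fingers measure 114 mm over their backs; the gripper's body (76 mm by 85 mm) begins 54 mm behind the grasp point. The pads swing forward as they close: fully open they stand 13 mm farther back than shut.
Start: joints at [69.844, 4.979, 10.078, 95.1, 0, 90], TCP at [0.19, 0.516, 0.203] pointing down, gripper open.
Joint ranges: [-179.16, 179.16], [-48.56, 103.87], [-65.8, 70.77], [-126.05, 130.52], [-82.76, 87.17], [-180, 180]. Speed limits (degrees/s): [127.2, 127.2, 147.25, 180, 180, 180].

## Interface

Orientations are given as [roll, pitch, yaw] about the fixed x, y, z axes, in that order (R = Rz(yaw) Ry(pitch) Rx(roll)).
In Python, from workcell import get_obs, camera, get_calibration, job_done gives the robot as it stands.
- The arm moves only by the tool play_rows, never from a script. Its argument "commands" is text: rows parted by semicolons, each of 5 numbers parted by spaces: the opening, from 0 (shut) to 1 (fully open), then the shift along the world's x, y, z in mm, then the turn about the world's z in degrees. A call has 1 to 10 rows; each row is the pose to reach, as a shift and turn from the pose commanded when the call began; what a row does not reach only later rows make up. A row lasts 1/12 s, in which the tool goes at most 41.7 mm and 7.16 degrees, less where a joint would pass 70% of its speed; a pose out of reach is approached as far as the arm can. A call with a gripper value outside its range is refused whole. The fingers move at their own pace and stop on an object; "force" is the grip in N (left out, the last holds). Time passes only in rows, so rows that repeat a pose let the fingers close. It gives the time, the measured TCP pose, the force and the opening at its end, in the units of the state.
- get_obs(): the state, without advancing time (a new reading comes with each control period).
- camera(name): name is "side" or "top" or "wrist"; returns the picture (384x512x3 uint8, red, green, blue); there is no depth.
- get_calibration(name): a dict with "fx", "fy", "cx", "cy" (pixels), "k1" (the pictures are not rectified: a ray, as slopes to the right and down, at radius r is drawn at 1 + k1 r^2 times it, then the intrinsics apply), "eye" and "attitude" of the camera in the world; the wrist camera has in their place "mount" (4x4, takes a point from camera to tool coordinates, whose origin is the TCP and whose axes are the flange's). Camera axes: x right, y down, z forward; pixel columns grow to the right and rows downward; lengths in m; the calibration is good to about 2 mm. A picture is of the moment at which its call begins: read the wrist's pose just before it. get_calibration takes no time and is no camera call.
- job_done(): hands the job in, once; it reports no verdict.
The state is a dict: "time": time; "q": joint angles; "qd": joint speeds; "joint_efforts": joint torques, N m; "ee_pos": TCP position; "tcp_rot": TCP orientation; "wrist_force": force on the tool from outside, world axes, zero at the start; "torque": the same for the moment, N m; "opening": finger opening in m.
Only numpy, scipy, OpenCV 4.12 (cv2) and the standard library are available. Lean on these libraries where they do the work, as an engineer would, in place of code of your own. Each camera call takes 0.05 s, during which the arm holds its last target.

## Task

Close up the till: push the round note plunger on top of the black cash box all the way down through its stroke and let it spring back. Then take the square-headed key out of its stand, push it fully home in the lock on top of the box (the pins are sticky, so wiggle it if it catches) and turn it a quarter turn clockwise, seen from above, to its stop. The lock springs back, so finish still gripping the key and holding it turned; do not move or knock over the round-headed key, the jug, the tamper or the jar.

Things in the scene. Friction and masses are not known exactly. Their poses are not given: they have to be found in the camera images.
- cash_box: Black steel cash drop box, 260 (x) x 320 (y) x 100 mm high, fixed to the counter; origin under its centre on the counter, -x is its front. On its top, towards the front: the lock on the right (box -50, -80 mm) and the note plunger on the left (box -50, +80 mm), 160 mm apart.
- lock_mouth (a point): Centre of the keyhole slot in the flat brass face of the lock plug, 108 mm above the counter, in a steel collar (48 mm outside, 26 mm inside diameter, 0.5 mm proud). Axes are the box's, z up. With the lock at 0 the slot is 14 mm along box x, 6.4 mm along y, chamfered 2 mm, straight down. Two sticky sprung pins stand 3.5 mm into its ends, 10 and 20 mm down; pushing past takes about 5 to 12 N.
- lock_plug (a joint): Turn of the lock plug, rad: 0 at rest, grows clockwise seen from above, stop at 1.5. A spring of 0.025 N m at 0 rising to 0.1 N m at the stop turns it back to 0 when let go. The blade has about 0.12 rad of play in the slot, so the key must be turned about 1.65 rad.
- plunger_top (a point): Centre of the top face of the note plunger, a round steel cap 32 mm across and 10 mm thick on a stem; top face 138 mm above the counter when up. Moves with the plunger; axes are the box's.
- note_plunger (a joint): Travel of the note plunger, m: 0 up, grows as it is pushed straight down, stop at 0.020. Spring 2 N at the top, 8 N at the bottom; it comes back up by itself.
- key_bow (a point): Centre of the square head (34 wide along x, 12 thick along y, 36 mm high) of the steel box key, 50 g. Below it a neck 16 x 8 x 10 mm high, then the blade. z points from tip to head, up at the start; the key is the same turned half round. Fully home, the neck rests on the plug's face and this point is 28 mm above it.
- key_tip (a point): Middle of the end of the box key's blade, 56 mm below the centre of its head, same axes. The blade is 12 (x) x 5 (y) mm and 28 mm long, its last 3 mm narrowed to 9 x 3.8 mm.
- stand_a: Dark wooden stand, 56 x 56 x 40 mm high, fixed; origin under its centre. The box key stands in its slot, blade down to the neck, head up, with the stand's yaw; the head's centre is 68 mm above the counter.
- round_bow (a point): Centre of the round head (36 mm across, 12 mm thick) of another steel key in a second stand just like the first; not to be disturbed. The two stands may change places.
- milk_jug: Steel milk jug, 76 mm across, 100 mm high, handle at its +y; origin under its centre. Not to be disturbed.
- tamper: Steel coffee tamper standing on its base, 58 mm across, 88 mm high; origin under its centre. Not to be disturbed.
- jar: Glass jar with white lid, 72 mm across, 90 mm high; origin under its centre. Not to be disturbed.

How it is judged:
By the outcome, as a careful person would: the job done as asked, in the order asked, and still so for the second after the job is handed in, while the arm keeps its last pose, push and grip.
It also fails if it takes over 62 s, if anything falls off the work surface, if the arm or the gripper's body presses on something with over 40 N, if the wrist force passes 120 N, or if a joint passes its speed limit or range.

## Working session

There is one attempt and no reset: what is moved stays moved. The work goes in short steps, Python scripts to look and compute and a tool call to move; the robot and the scene stay as the last step left them, time stands still between calls to the robot, and variables do not carry over. Pictures are saved under pics/ and viewed, and the job is handed in when it is done.

Besides the shell and the picture viewer there is one more tool, called after ">>>" as name(argument=value, ...) on one line, values as JSON. play_rows: Moves the arm, as the interface text tells. Its arguments: {"type":"object","properties":{"commands":{"type":"string"},"force":{"type":"number"}},"required":["commands"]}

```bash
mkdir -p pics; ls; python3 - <<'E'
from workcell import get_obs, camera, get_calibration
import cv2
for n in("top","side","wrist"):
    if n=="wrist": print(get_obs())
    im=camera(n); cv2.imwrite(f"pics/{n}0.png",im[:,:,::-1]); print(n,get_calibration(n))
E
```

```text
pics
top {'fx': 415.6106247459231, 'fy': 415.6106247459231, 'cx': 256.8316241569196, 'cy': 190.31619974071188, 'k1': -0.08594829383919143, 'eye': array([0.46644772, 0.05435557, 1.24881356]), 'attitude': array([-173.29584423,    1.20129238,  -90.24831805])}
side {'fx': 423.7276659180146, 'fy': 423.7276659180146, 'cx': 249.45164430905533, 'cy': 199.62391141470405, 'k1': 0.002254758850249435, 'eye': array([ 0.43569949, -0.86375668,  0.71820484]), 'attitude': array([-122.97575487,   -1.0797184 ,   -8.61633813])}
{'time': 0.1, 'q': array([6.98459877e+01, 5.00944420e+00, 1.00383657e+01, 9.50989940e+01,
       3.03160773e-03, 9.00005076e+01]), 'qd': array([-0.09296975,  0.05056742,  0.15482292, -0.1208326 , -0.04961518,
        0.00260401]), 'joint_efforts': array([-7.00244000e-04, -5.21561158e+01,  4.65654159e+01,  1.59457832e-02,
       -3.40815120e-05,  1.84518393e-05]), 'ee_pos': array([0.18940206, 0.51610563, 0.202334  ]), 'tcp_rot': array([-1.79929927e+02, -3.03098468e-03,  1.59845476e+02]), 'wrist_force': array([-0.38509216, -0.97498451, -0.63875208]), 'torque': array([-0.00740539,  0.0262874 ,  0.04827885]), 'opening': 0.08516363159903349}
wrist {'fx': 308.20289141876924, 'fy': 308.20289141876924, 'cx': 255.14985545653678, 'cy': 189.37800615481518, 'k1': -0.041118733840538754, 'mount': array([[-1.13787119e-03, -9.56536964e-01, -2.91608884e-01,
         7.22774616e-02],
       [ 9.99999170e-01, -1.26486046e-03,  2.46959336e-04,
         7.85503348e-04],
       [-6.05070281e-04, -2.91608361e-01,  9.56537609e-01,
        -1.71316576e-01],
       [ 0.00000000e+00,  0.00000000e+00,  0.00000000e+00,
         1.00000000e+00]])}
```

View pics/top0.png

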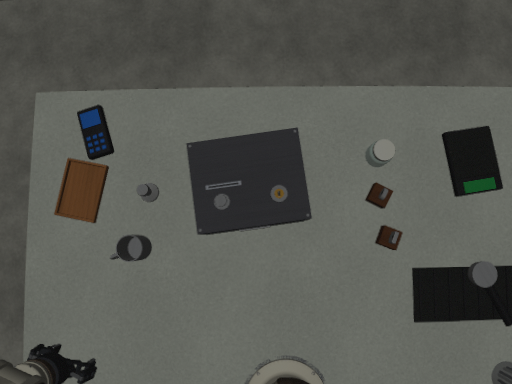

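View pics/side0.png

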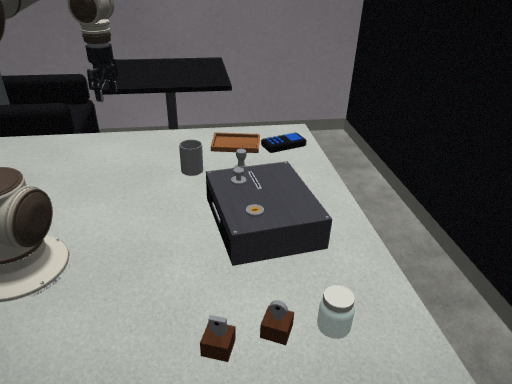

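View pics/wrist0.png

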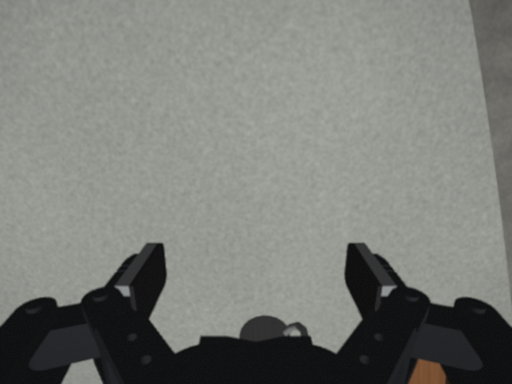

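```bash
cat > h.py <<'E'
import numpy as np, cv2
from scipy.spatial.transform import Rotation as Ro
from workcell import get_obs, camera, get_calibration
def pose(n,o=None):
    c=get_calibration(n)
    if n!="wrist": return c,np.array(c["eye"]),Ro.from_euler("xyz",c["attitude"],degrees=True).as_matrix()
    R=Ro.from_euler("xyz",o["tcp_rot"],degrees=True).as_matrix(); M=c["mount"]
    return c,np.array(o["ee_pos"])+R@M[:3,3],R@M[:3,:3]
def undist(c,uv):
    K=np.array([[c["fx"],0,c["cx"]],[0,c["fy"],c["cy"]],[0,0,1]])
    return cv2.undistortPoints(np.array(uv,float).reshape(-1,1,2),K,np.array([c["k1"],0,0,0,0.]),).reshape(-1,2)
def ray(n,uv,o=None):
    c,e,R=pose(n,o); p=undist(c,uv); d=(R@np.c_[p,np.ones(len(p))].T).T
    return e,d
def onz(n,uv,z,o=None):
    e,d=ray(n,uv,o); return e+d*((z-e[2])/d[:,2])[:,None]
def proj(n,P,o=None):
    c,e,R=pose(n,o); q=(np.atleast_2d(P)-e)@R; s=q[:,:2]/q[:,2:]
    s=s*(1+c["k1"]*(s**2).sum(1))[:,None]; return s*[c["fx"],c["fy"]]+[c["cx"],c["cy"]]
def two(n1,u1,n2,u2,o1=None,o2=None):
    e1,d1=ray(n1,[u1],o1);e2,d2=ray(n2,[u2],o2);d1=d1[0]/np.linalg.norm(d1);d2=d2[0]/np.linalg.norm(d2)
    s=np.linalg.lstsq(np.c_[d1,-d2],e2-e1,rcond=None)[0]
    a=e1+s[0]*d1;b=e2+s[1]*d2
    return (a+b)/2,np.linalg.norm(a-b)*1e3
E
python3 - <<'E'
from h import *
np.set_printoptions(precision=4,suppress=True)
t=cv2.imread("pics/top0.png");s=cv2.imread("pics/side0.png")
a=cv2.resize(t[120:245,175:325],None,fx=5,fy=5,interpolation=cv2.INTER_CUBIC);cv2.imwrite("pics/tbox.png",a[:600])
a=cv2.resize(t[130:260,345:420],None,fx=5,fy=4.6,interpolation=cv2.INTER_CUBIC);
b=cv2.resize(s[280:370,190:360],None,fx=4,fy=4,interpolation=cv2.INTER_CUBIC)
cv2.imwrite("pics/tkeys.png",cv2.convertScaleAbs(a,alpha=1.8));cv2.imwrite("pics/skeys.png",cv2.convertScaleAbs(b,alpha=1.8))
b=cv2.resize(s[140:265,195:335],None,fx=4.5,fy=4.5,interpolation=cv2.INTER_CUBIC);cv2.imwrite("pics/sbox.png",b)
print(onz("top",[[189,145],[296,129],[310,216],[199,234]],.1))
print("lock",onz("top",[[279,193.5]],.108),"pl",onz("top",[[222,202]],.138))
print("lockS",onz("side",[[255,210]],.108),"pl",onz("side",[[239,170]],.138))
print("stands",onz("top",[[379,195],[389,237]],.04))
E
```

```text
[[ 0.7325  0.2699  0.1   ]
 [ 0.7759 -0.034   0.1   ]
 [ 0.5292 -0.0687  0.1   ]
 [ 0.4811  0.2383  0.1   ]]
lock [[0.5914 0.0165 0.108 ]] pl [[0.5661 0.1709 0.138 ]]
lockS [[0.5948 0.0148 0.108 ]] pl [[0.5742 0.1741 0.138 ]]
stands [[ 0.5924 -0.2788  0.04  ]
 [ 0.4697 -0.3037  0.04  ]]
```

View pics/tbox.png

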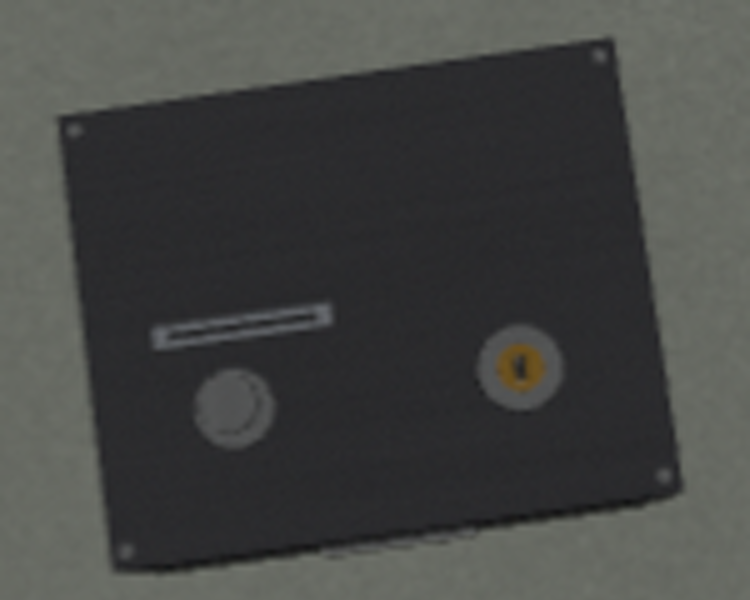

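View pics/tkeys.png

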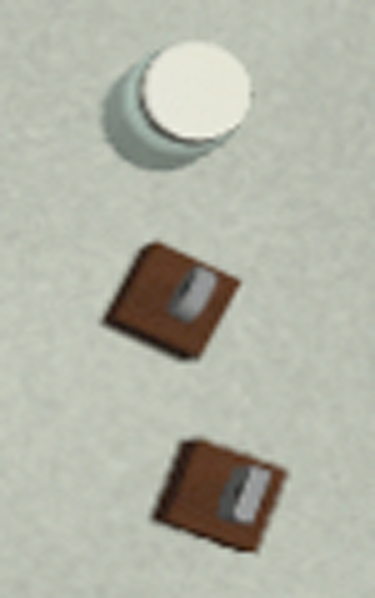

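View pics/skeys.png

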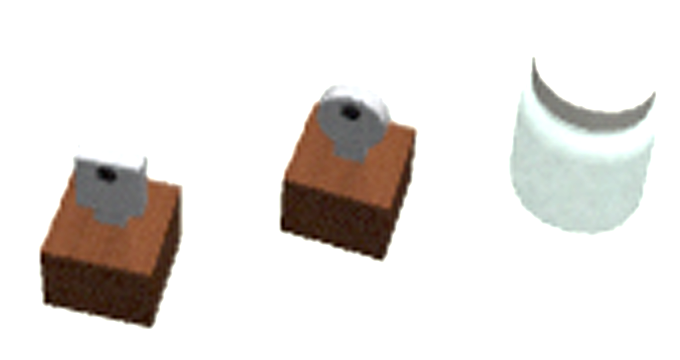

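View pics/sbox.png

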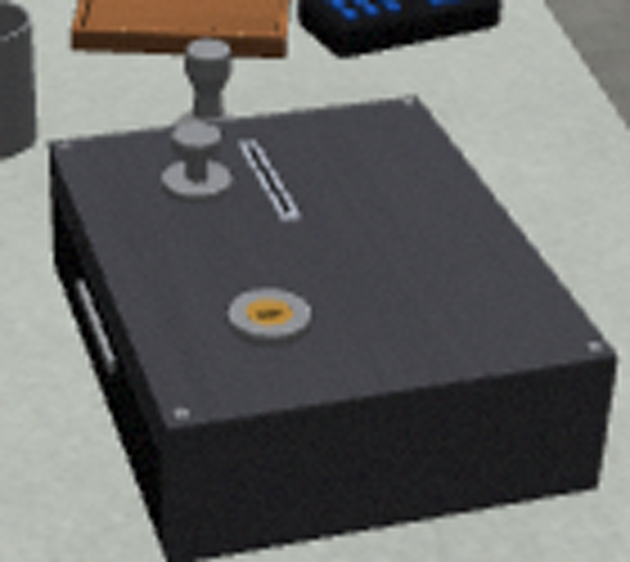

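>>> play_rows(commands="0 190 -172 0 15;0 380 -345 0 29;0 380 -345 0 29;0 380 -345 0 29;0 380 -345 0 29;0 380 -345 0 29;0 380 -345 0 29;0 380 -345 0 29;0 380 -345 0 29;0 380 -345 0 29", force=40)

```text
time: 0.98
ee_pos: [0.4883, 0.2446, 0.2029]
tcp_rot: [-180.0, -0.0, -171.2]
wrist_force: [0.8, 1.4, -0.1]
opening: -0.0
```

>>> play_rows(commands="0 0 0 0 0;0 0 0 0 0;0 0 0 0 0")

```text
time: 1.23
ee_pos: [0.487, 0.2462, 0.2027]
tcp_rot: [-180.0, -0.0, -171.2]
wrist_force: [-0.1, 0.1, -0.8]
opening: 0.0001
```

```bash
python3 - <<'E'
from h import *
o=get_obs();im=camera("wrist");cv2.imwrite("pics/w1.png",im[:,:,::-1]);import json
json.dump({k:np.array(o[k]).tolist() for k in("ee_pos","tcp_rot")},open("w1.json","w"))
for k in("time","q","ee_pos","tcp_rot","opening","wrist_force"):print(k,o[k])
im=camera("top");cv2.imwrite("pics/t1.png",im[:,:,::-1])
for P in [(.592,.0155,.108),(.568,.1725,.138)]:print(proj("wrist",P,o))
E
```

```text
time 1.2333
q [2.68128290e+01 4.42238848e+00 9.44849178e+00 9.50735439e+01
 1.46229913e-02 1.80190637e+01]
ee_pos [0.48695444 0.24620485 0.20266245]
tcp_rot [-1.79999231e+02 -4.96371654e-02 -1.71206241e+02]
opening 0.00010703213637378625
wrist_force [-0.05379455  0.10663936 -0.77754952]
[[  8.46905882 247.37473472]]
[[157.75466475 265.24901295]]
```

View pics/w1.png

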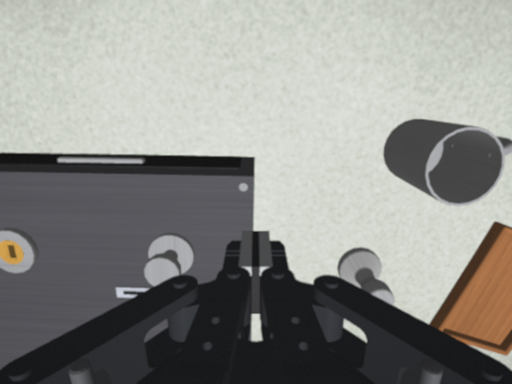

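```bash
python3 - <<'E'
from h import *
import json
np.set_printoptions(precision=4,suppress=True)
o=json.load(open("w1.json"))
im=cv2.imread("pics/w1.png")
cv2.imwrite("pics/w1c.png",cv2.resize(im[215:305,0:200],None,fx=4,fy=4,interpolation=cv2.INTER_CUBIC))
hsv=cv2.cvtColor(im,cv2.COLOR_BGR2HSV);m=((hsv[...,0]>10)&(hsv[...,0]<28)&(hsv[...,1]>140)).astype(np.uint8);m[:,60:]=0
m=cv2.morphologyEx(m,cv2.MORPH_CLOSE,np.ones((9,9)))
c=max(cv2.findContours(m,0,2)[0],key=cv2.contourArea);print(cv2.fitEllipse(c))
print(onz("wrist",[cv2.fitEllipse(c)[0]],.108,o))
print(onz("wrist",[[163,270]],.138,o))
E
```

```text
((8.876509666442871, 251.58641052246094), (19.313390731811523, 28.12769317626953), 114.8307876586914)
[[0.5967 0.0155 0.108 ]]
[[0.572  0.1773 0.138 ]]
```

View pics/w1c.png

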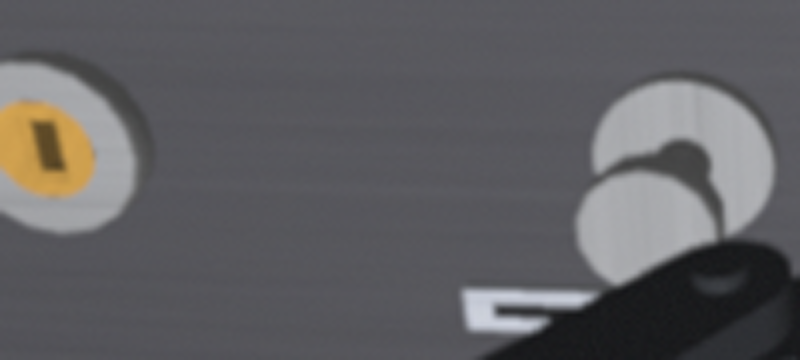

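>>> play_rows(commands="0 42 -35 0 0;0 84 -71 0 0;0 84 -71 -25 0;0 84 -71 -45 0;0 84 -71 -45 0;0 84 -71 -60 0;0 84 -71 -65 0;0 84 -71 -70 0;0 84 -71 -75 0;0 84 -71 -80 0")

```text
time: 2.17
ee_pos: [0.571, 0.1761, 0.1237]
tcp_rot: [180.0, 0.1, -171.1]
wrist_force: [-0.5, 0.2, 0.7]
opening: 0.0001
```

>>> play_rows(commands="0 0 0 -2 0;0 0 0 -4 0;0 0 0 -6 0;0 0 0 -6 0")

```text
time: 2.5
ee_pos: [0.571, 0.1753, 0.1168]
tcp_rot: [-180.0, -0.0, -171.2]
wrist_force: [-0.2, -0.1, -0.1]
opening: 0.0
```

```bash
python3 - <<'E'
from h import *
print(get_obs()["wrist_force"])
for n in("side","top","wrist"):
    im=camera(n)[:,:,::-1];cv2.imwrite(f"pics/{n}2.png",im)
    if n=="side":cv2.imwrite("pics/side2c.png",cv2.resize(im[90:250,160:330],None,fx=3.7,fy=3.7,interpolation=cv2.INTER_CUBIC))
E
```

```text
[-0.23087879 -0.05061585 -0.07894243]
```

View pics/side2c.png

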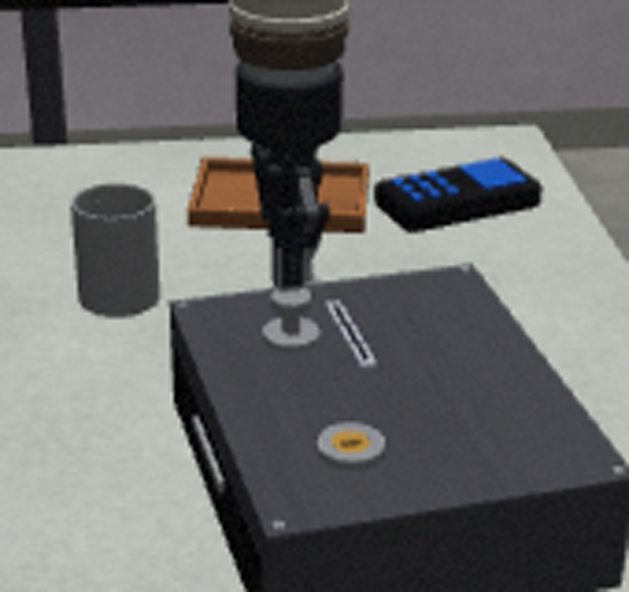

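View pics/wrist2.png

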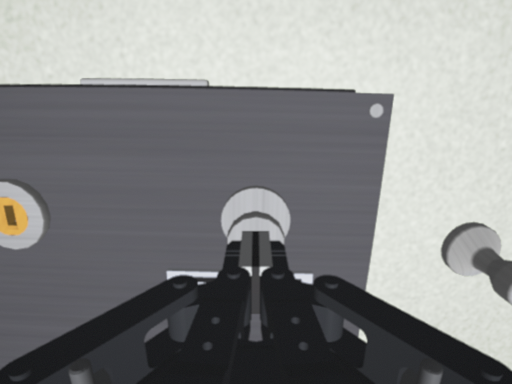

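```bash
python3 - <<'E'
from h import *
np.set_printoptions(precision=1,suppress=True)
o=get_obs();print(o["ee_pos"]*1e3,o["joint_efforts"])
p=o["ee_pos"]
for z in(.138,.118):
    print(z,proj("wrist",[(.571,.175,z),(.555,.172,z),(.574,.159,z),(.568,.191,z)],o),proj("side",[(.571,.175,z)]))
print(proj("wrist",[p],o),proj("side",[p]),proj("top",[p]))
im=cv2.imread("pics/wrist2.png");cv2.imwrite("pics/w2c.png",cv2.resize(im[170:290,180:330],None,fx=5,fy=5,interpolation=cv2.INTER_CUBIC))
im=cv2.imread("pics/side2.png");cv2.imwrite("pics/s2c.png",cv2.resize(im[140:200,210:270],None,fx=10,fy=10,interpolation=cv2.INTER_CUBIC))
E
```

```text
[571.2 175.3 117.2] [  0.  -58.6  46.9  -0.    0.    0. ]
0.138 [[255.1 235.8]
 [254.1 207.2]
 [224.8 236.6]
 [285.5 234.8]] [[237.8 169.9]]
0.118 [[255.1 221.2]
 [254.2 195.3]
 [227.9 222. ]
 [282.4 220.4]] [[237.8 176.1]]
[[255.6 221. ]] [[237.8 176.3]] [[221.2 200.8]]
```

View pics/w2c.png

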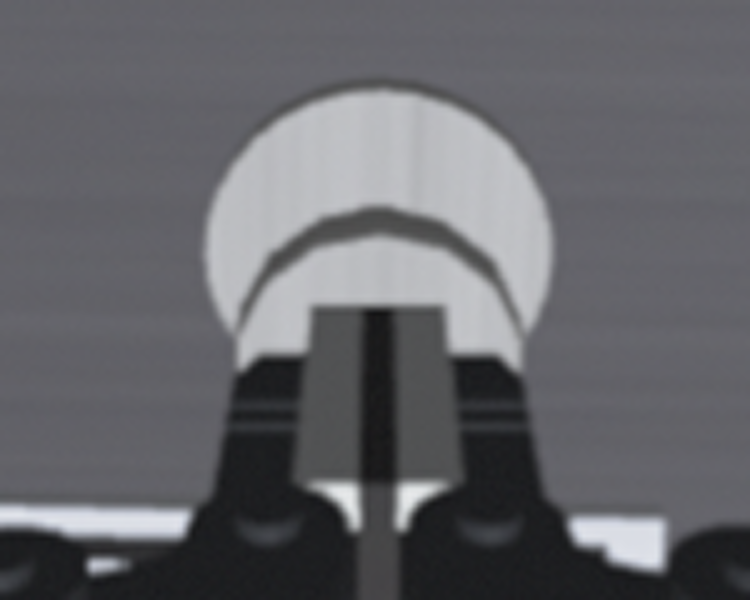

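View pics/s2c.png

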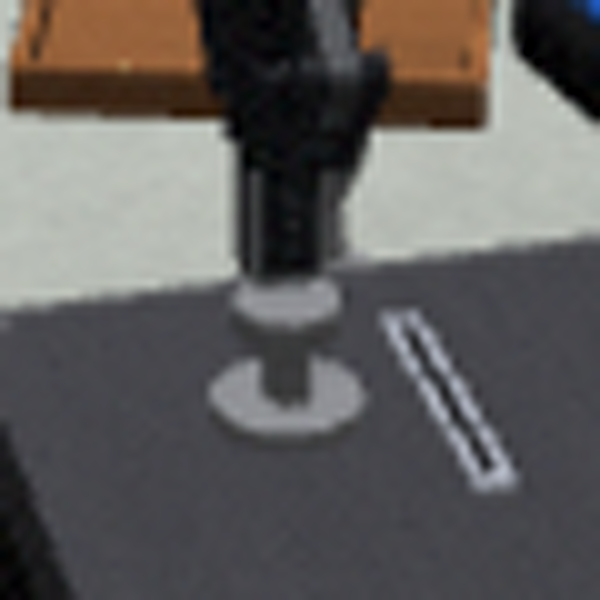

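>>> play_rows(commands="0 0 0 -2 0;0 0 0 -4 0;0 0 0 -6 0;0 0 0 -8 0;0 0 0 -8 0")

```text
time: 3.07
ee_pos: [0.5711, 0.1753, 0.1086]
tcp_rot: [-180.0, -0.0, -171.2]
wrist_force: [-0.4, -0.5, 1.5]
opening: -0.0003
```

>>> play_rows(commands="0 0 0 -2 0;0 0 0 -4 0;0 0 0 -4 0")

```text
time: 3.32
ee_pos: [0.5711, 0.1753, 0.1048]
tcp_rot: [-180.0, 0.0, -171.2]
wrist_force: [-0.8, 0.3, 3.5]
opening: -0.0002
```

```bash
python3 - <<'E'
from h import *
o=get_obs();print(o["ee_pos"],o["wrist_force"])
for n in("side","wrist"):
    im=camera(n)[:,:,::-1];cv2.imwrite(f"pics/{n}3.png",im)
    if n=="side":cv2.imwrite("pics/side3c.png",cv2.resize(im[130:200,200:280],None,fx=8,fy=8,interpolation=cv2.INTER_CUBIC))
    else: cv2.imwrite("pics/wrist3c.png",cv2.resize(im[150:290,170:340],None,fx=4,fy=4,interpolation=cv2.INTER_CUBIC))
E
```

```text
[0.57113601 0.17534631 0.10481693] [-0.80278151  0.30514916  3.49407781]
```

View pics/side3c.png

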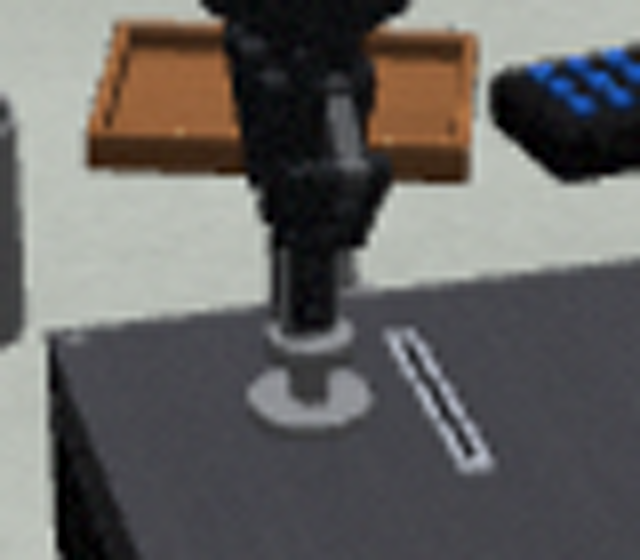

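View pics/wrist3c.png

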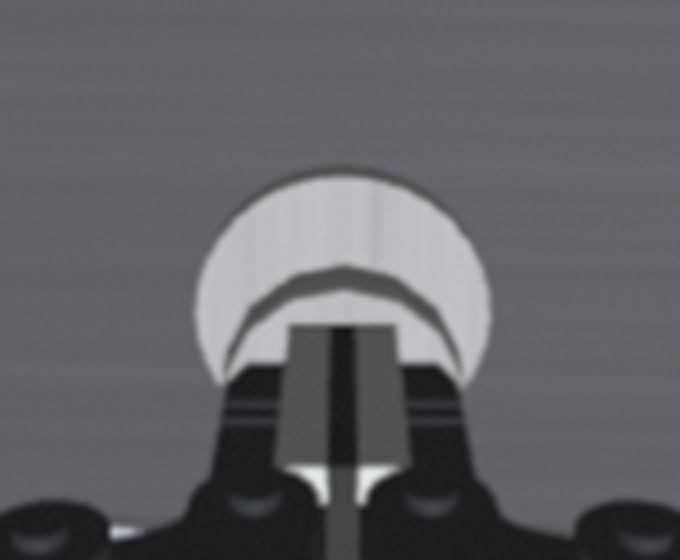

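```bash
python3 - <<'E'
from h import *
c=get_calibration("wrist");M=c["mount"]
def zt(uv,x):
    p=undist(c,[uv])[0];d=M[:3,:3]@[p[0],p[1],1];s=(x-M[0,3])/d[0];return (M[:3,3]+s*d)*1e3
for x in(0,.011):print(zt((255.7,231),x),zt((240,231),x),zt((272,231),x),zt((160,243),x))
E
```

```text
[  0.           0.04846048 -14.22860623] [  0.          -8.68560503 -14.21272457] [  0.           9.11396447 -14.25755462] [  0.         -49.05202565 -28.95168706]
[ 1.10000000e+01  1.50435466e-02 -3.81886338e+01] [ 11.          -7.38683935 -38.17517457] [ 11.           7.69781153 -38.21316682] [ 11.         -41.59628259 -50.66604428]
```

>>> play_rows(commands="0 0 0 -3 0;0 0 0 -6 0;0 0 0 -9 0;0 0 0 -12 0;0 0 0 -12 0")

```text
time: 3.83
ee_pos: [0.5712, 0.1754, 0.0926]
tcp_rot: [180.0, 0.0, -171.2]
wrist_force: [-0.9, -0.7, 6.7]
opening: 0.0004
```

>>> play_rows(commands="0 0 0 -2 0;0 0 0 -4 0;0 0 0 -6 0;0 0 0 -6 0")

```text
time: 4.17
ee_pos: [0.5713, 0.1754, 0.0896]
tcp_rot: [180.0, 0.2, -171.2]
wrist_force: [-7.4, -1.7, 21.6]
opening: 0.0002
```

>>> play_rows(commands="0 0 0 40 0;0 0 0 80 0;0 0 0 115 0;0 -10 -40 115 -3;0.5 -20 -80 115 -7;1 -40 -160 115 -12;1 -55 -240 115 -17;1 -80 -320 115 -22;1 -100 -400 115 -26;1 -110 -475 115 -26")

```text
time: 5.0
ee_pos: [0.5018, -0.1089, 0.2015]
tcp_rot: [180.0, -0.0, 162.6]
wrist_force: [0.8, -0.4, -0.4]
opening: 0.072
```

>>> play_rows(commands="1 -10 -75 0 0;1 -10 -110 0 0;1 -10 -110 0 0;1 -10 -110 0 0")

```text
time: 5.33
ee_pos: [0.492, -0.2217, 0.2007]
tcp_rot: [-179.9, -0.0, 162.6]
wrist_force: [0.5, 0.5, -0.0]
opening: 0.0852
```

```bash
python3 - <<'E'
from h import *
import json
o=get_obs();im=camera("wrist");cv2.imwrite("pics/w4.png",im[:,:,::-1])
json.dump({k:np.array(o[k]).tolist() for k in("ee_pos","tcp_rot")},open("w4.json","w"))
for k in("time","q","ee_pos","tcp_rot","opening","wrist_force"):print(k,o[k])
im=camera("side");cv2.imwrite("pics/side4.png",im[:,:,::-1])
E
```

```text
time 5.3333
q [-2.42200847e+01  3.54193964e+00  8.30449400e+00  9.48055373e+01
 -5.68004033e-02 -6.80869410e+00]
ee_pos [ 0.49199475 -0.22165911  0.20074737]
tcp_rot [-1.79948696e+02 -4.94137998e-02  1.62588609e+02]
opening 0.08520730230817146
wrist_force [ 0.46847754  0.53811294 -0.03051486]
```

View pics/w4.png

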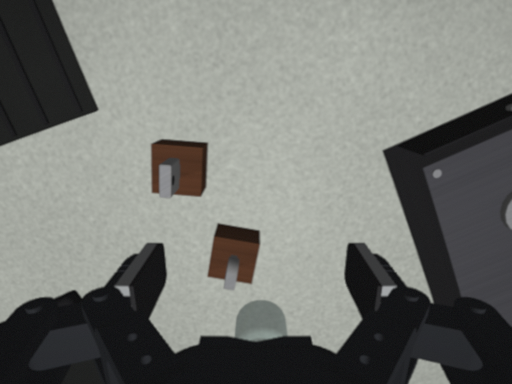

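View pics/side4.png

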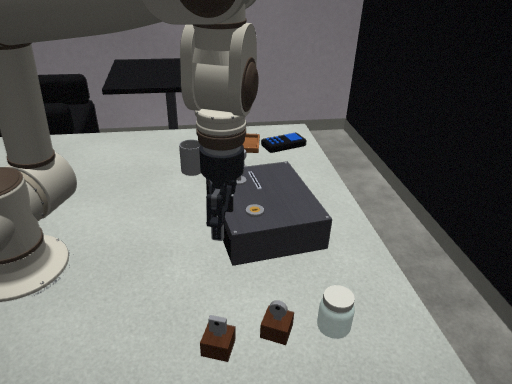

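>>> play_rows(commands="1 -12 -41 0 0;1 -24 -80 0 0;1 -24 -80 -10 0;1 -24 -80 -20 0;1 -24 -80 -20 0;1 -24 -80 -20 0")

```text
time: 5.93
ee_pos: [0.469, -0.2956, 0.1812]
tcp_rot: [180.0, -0.1, 162.9]
wrist_force: [0.0, 0.1, 0.6]
opening: 0.0854
```

```bash
python3 - <<'E'
from h import *
import json
np.set_printoptions(precision=4,suppress=True)
o=get_obs();im=camera("wrist");cv2.imwrite("pics/w5.png",im[:,:,::-1])
json.dump({k:np.array(o[k]).tolist() for k in("ee_pos","tcp_rot")},open("w5.json","w"))
for k in("time","q","ee_pos","tcp_rot","opening","wrist_force"):print(k,o[k])
cv2.imwrite("pics/w5c.png",cv2.resize(im[100:300,150:350,::-1],None,fx=3,fy=3,interpolation=cv2.INTER_CUBIC))
E
```

```text
time 5.9333
q [-32.2328   5.2659   7.9672  92.792    0.019  -15.1752]
ee_pos [ 0.469  -0.2956  0.1812]
tcp_rot [179.9579  -0.0826 162.9424]
opening 0.08538348542300671
wrist_force [0.0087 0.0506 0.6126]
```

View pics/w5c.png

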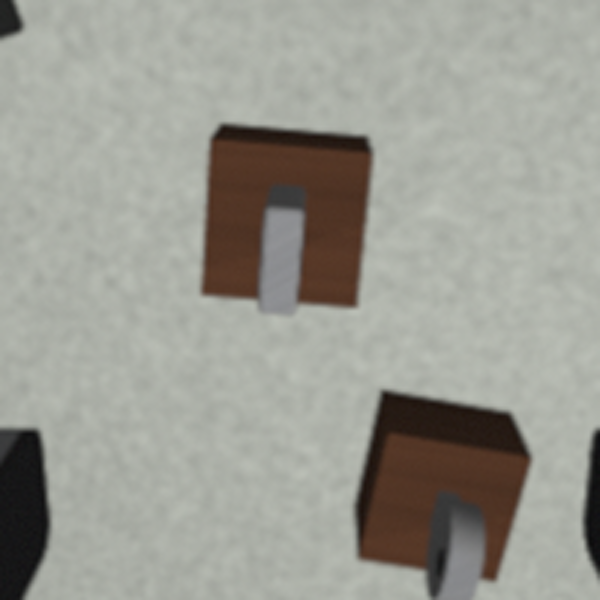

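```bash
python3 - <<'E'
from h import *
import json
np.set_printoptions(precision=4,suppress=True)
o=json.load(open("w5.json"))
def q(p,z):
    w=onz("wrist",np.array(p)/3+[150,100],z,o)[:,:2];print(z,w.tolist(),w.mean(0))
    a=(w[0]+w[1]-w[2]-w[3])/2;b=(w[0]+w[3]-w[1]-w[2])/2
    for v in(a,b):print("  len",np.linalg.norm(v),"yaw",np.degrees(np.arctan2(v[1],v[0])))
q([(212,138),(370,151),(357,306),(203,295)],.04)
q([(268,208),(305,210),(295,313),(260,310)],.086)
# top view of stand and key
T=lambda x,y:(345+x/5,130+y/4.6)
print(onz("top",[T(254,493)],.086),onz("top",[T(225,497)],.04))
w=onz("side",[(190+45/4,280+250/4),(190+152/4,280+275/4),(190+181/4,280+187/4),(190+72/4,280+180/4)],.04);print(w,w.mean(0))
E
```

```text
0.04 [[0.43662630526267165, -0.3214219926484306], [0.4567030842288864, -0.27144014282006035], [0.5089839970832158, -0.2914270024974776], [0.488812834909037, -0.3427416887129483]] [ 0.4728 -0.3068]
  len 0.05616867029291676 yaw 158.42609651484048
  len 0.05449973619321878 yaw -111.66930577833685
0.086 [[0.45582781933282046, -0.30534936481297914], [0.4596319707742484, -0.29507842336064793], [0.48957758640642074, -0.30761558353748003], [0.485497595348559, -0.317545372621669]] [ 0.4726 -0.3064]
  len 0.03227121209349692 yaw 157.4674694165812
  len 0.010842384621915536 yaw -111.32020283614114
[[ 0.4689 -0.3093  0.086 ]] [[ 0.4667 -0.3066  0.04  ]]
[[ 0.4367 -0.3216  0.04  ]
 [ 0.4862 -0.3429  0.04  ]
 [ 0.5063 -0.2925  0.04  ]
 [ 0.4525 -0.2808  0.04  ]] [ 0.4704 -0.3095  0.04  ]
```

>>> play_rows(commands="1 3 -11 0 -4.6;1 3 -11 -40 -4.6;1 3 -11 -80 -4.6;1 3 -11 -110 -4.6;1 3 -11 -130 -4.6;1 3 -11 -130 -4.6;1 3 -11 -130 -4.6")

```text
time: 6.57
ee_pos: [0.472, -0.3072, 0.0522]
tcp_rot: [180.0, -0.1, 158.3]
wrist_force: [0.2, -0.3, 0.4]
opening: 0.0852
```

```bash
python3 - <<'E'
from h import *
np.set_printoptions(precision=4,suppress=True)
o=get_obs();im=camera("wrist");cv2.imwrite("pics/w6.png",im[:,:,::-1])
for k in("time","ee_pos","tcp_rot","opening","wrist_force"):print(k,o[k])
im=camera("side")[:,:,::-1];cv2.imwrite("pics/s6.png",cv2.resize(im[220:370,150:350],None,fx=4,fy=4,interpolation=cv2.INTER_CUBIC))
E
```

```text
time 6.5667
ee_pos [ 0.472  -0.3072  0.0522]
tcp_rot [179.9871  -0.053  158.328 ]
opening 0.08517570090726852
wrist_force [ 0.1513 -0.3211  0.3829]
```

View pics/w6.png

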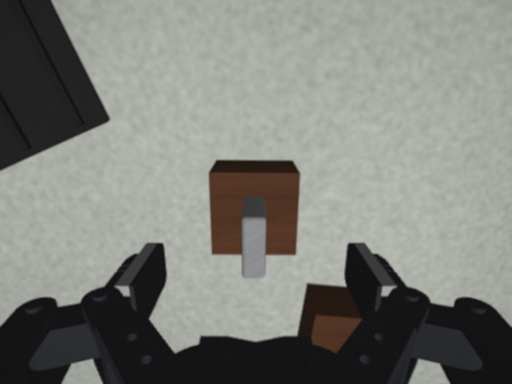

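View pics/s6.png

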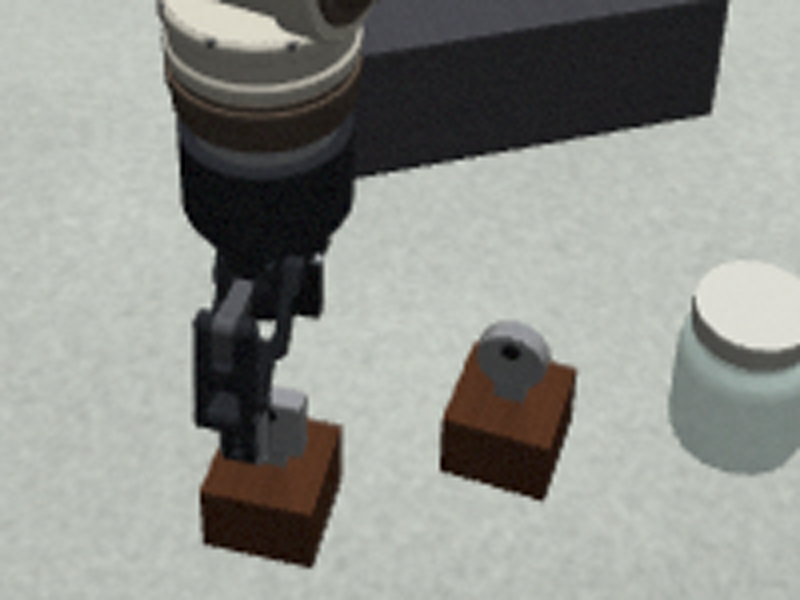

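```bash
python3 - <<'E'
from h import *
np.set_printoptions(precision=0,suppress=True)
o=get_obs();R=Ro.from_euler("xyz",o["tcp_rot"],degrees=True).as_matrix()
for y in(.0425,.05):
  for x in(-.011,0,.011):
    P=o["ee_pos"]+R@np.array([x,y,-.041]); print(y,x,P.round(3),(proj("side",P)-[150,220])*4,proj("wrist",P,o))
k=Ro.from_euler("z",158.2,degrees=True).as_matrix()
for z in(.05,.086):
  for x in(-.017,.017): print("key",(proj("side",np.array([.472,-.307,z])+k@np.array([x,.006,0]))-[150,220])*4, proj("wrist",np.array([.472,-.307,z])+k@np.array([x,.006,0]),o))
E
```

```text
0.0425 -0.011 [ 0. -0.  0.] [[321. 321.]] [[341. 275.]]
0.0425 0 [ 0. -0.  0.] [[300. 317.]] [[343. 255.]]
0.0425 0.011 [ 0. -0.  0.] [[278. 313.]] [[345. 234.]]
0.05 -0.011 [ 1. -0.  0.] [[325. 310.]] [[356. 275.]]
0.05 0 [ 0. -0.  0.] [[304. 307.]] [[358. 255.]]
0.05 0.011 [ 0. -0.  0.] [[283. 303.]] [[361. 234.]]
key [[305. 461.]] [[246. 241.]]
key [[238. 447.]] [[245. 190.]]
key [[304. 410.]] [[243. 273.]]
key [[236. 396.]] [[243. 212.]]
```

```bash
python3 - <<'E'
import cv2
im=cv2.imread("pics/s6.png");cv2.imwrite("pics/s6c.png",cv2.resize(cv2.convertScaleAbs(im[260:560,150:370],alpha=2.5),None,fx=2,fy=2))
E
```

```text
(no output)
```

View pics/s6c.png

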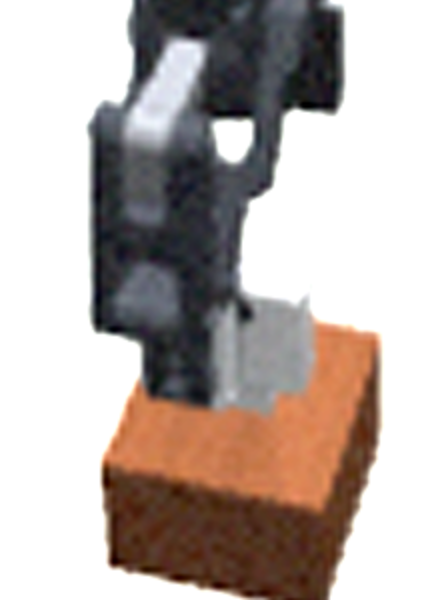

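```bash
python3 - <<'E'
from h import *
np.set_printoptions(precision=0,suppress=True)
o=get_obs();R=Ro.from_euler("xyz",o["tcp_rot"],degrees=True).as_matrix()
for z in(-.028,-.041):
 for y in(-.0425,-.05,-.057):
  for x in(-.011,0,.011):
    P=o["ee_pos"]+R@np.array([x,y,z]); print(z,y,x,P*1e3,(proj("side",P)-[150,220])*4,proj("wrist",P,o))
E
```

```text
-0.028 -0.0425 -0.011 [ 468. -352.   82.] [[273. 476.]] [[173. 261.]]
-0.028 -0.0425 0 [ 457. -348.   82.] [[249. 471.]] [[171. 243.]]
-0.028 -0.0425 0.011 [ 447. -344.   82.] [[226. 466.]] [[169. 223.]]
-0.028 -0.05 -0.011 [ 465. -359.   82.] [[268. 489.]] [[159. 261.]]
-0.028 -0.05 0 [ 455. -355.   82.] [[245. 484.]] [[157. 243.]]
-0.028 -0.05 0.011 [ 444. -351.   82.] [[221. 479.]] [[154. 223.]]
-0.028 -0.057 -0.011 [ 462. -365.   82.] [[263. 501.]] [[146. 261.]]
-0.028 -0.057 0 [ 452. -361.   82.] [[240. 497.]] [[143. 242.]]
-0.028 -0.057 0.011 [ 442. -357.   82.] [[217. 492.]] [[141. 223.]]
-0.041 -0.0425 -0.011 [ 467. -352.   95.] [[272. 457.]] [[166. 275.]]
-0.041 -0.0425 0 [ 457. -348.   95.] [[249. 452.]] [[164. 255.]]
-0.041 -0.0425 0.011 [ 447. -344.   95.] [[225. 447.]] [[162. 234.]]
-0.041 -0.05 -0.011 [ 465. -359.   95.] [[267. 470.]] [[151. 275.]]
-0.041 -0.05 0 [ 454. -355.   95.] [[244. 465.]] [[148. 255.]]
-0.041 -0.05 0.011 [ 444. -351.   95.] [[220. 460.]] [[146. 234.]]
-0.041 -0.057 -0.011 [ 462. -365.   95.] [[262. 482.]] [[137. 275.]]
-0.041 -0.057 0 [ 452. -361.   95.] [[239. 478.]] [[134. 255.]]
-0.041 -0.057 0.011 [ 442. -357.   95.] [[215. 473.]] [[131. 234.]]
```

>>> play_rows(commands="1 0 0 -15 0;1 0 0 -27 0;1 0 0 -27 0;0 0 0 -27 0;0 0 0 -27 0;0 0 0 -27 0;0 0 0 -27 0;0 0 0 -27 0;0 0 0 -27 0;0 0 0 -27 0", force=60)

```text
time: 7.5
ee_pos: [0.472, -0.3084, 0.0254]
tcp_rot: [-180.0, 0.0, 158.2]
wrist_force: [-0.8, 0.6, 2.6]
opening: 0.0112
```

```bash
python3 - <<'E'
from h import *
np.set_printoptions(precision=4,suppress=True)
o=get_obs();im=camera("wrist");cv2.imwrite("pics/w7.png",im[:,:,::-1])
for k in("time","ee_pos","tcp_rot","opening","wrist_force","torque"):print(k,o[k])
im=camera("side")[:,:,::-1];cv2.imwrite("pics/s7.png",cv2.resize(im[250:370,150:310],None,fx=5,fy=5,interpolation=cv2.INTER_CUBIC))
E
```

```text
time 7.5
ee_pos [ 0.472  -0.3084  0.0254]
tcp_rot [-179.9899    0.0321  158.242 ]
opening 0.01118513977655921
wrist_force [-0.7927  0.5702  2.6028]
torque [-0.056   0.0863 -0.0283]
```

View pics/w7.png

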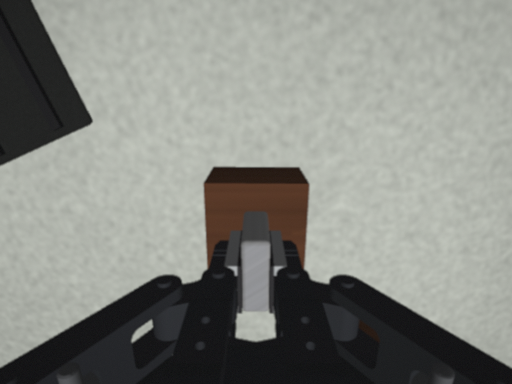

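View pics/s7.png

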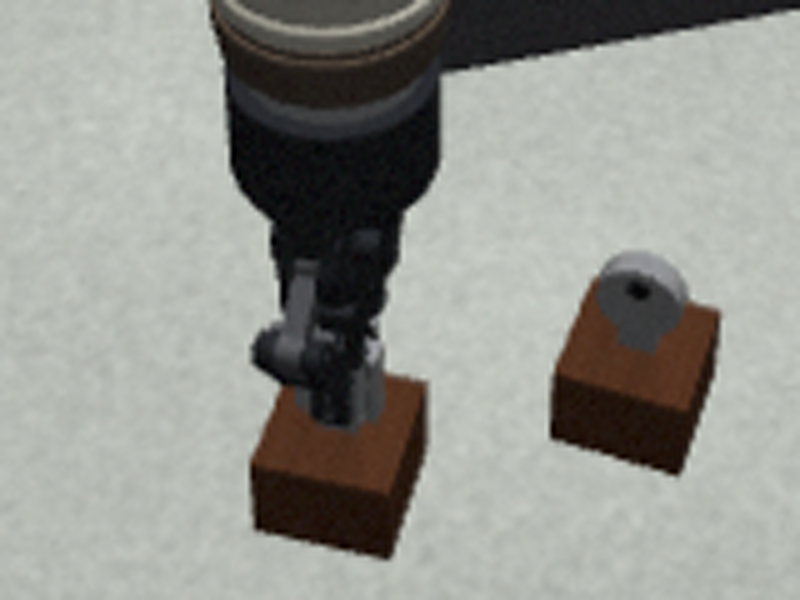

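>>> play_rows(commands="0 0 0 10 0;0 0 0 30 0;0 0 0 60 0;0 0 0 100 0;0 0 0 140 0;0 0 0 165 0;0 0 30 165 4;0 10 65 165 10;0 25 100 165 17;0 40 135 165 24")

```text
time: 8.43
ee_pos: [0.5119, -0.172, 0.191]
tcp_rot: [-180.0, 0.1, -177.5]
wrist_force: [0.6, -0.8, -0.2]
opening: 0.0114
```

>>> play_rows(commands="0 20 35 0 6.7;0 40 70 0 6.7;0 60 105 0 6.7;0 80 140 0 6.7;0 95 170 0 6.7;0 108 188 0 6.7;0 108 188 -15 6.7;0 108 188 -30 6.7;0 108 188 -30 6.7;0 108 188 -30 6.7")

```text
time: 9.27
ee_pos: [0.6192, 0.0148, 0.1598]
tcp_rot: [180.0, -0.1, -171.1]
wrist_force: [-0.5, 0.0, 0.1]
opening: 0.0107
```

```bash
python3 - <<'E'
from h import *
import json
np.set_printoptions(precision=4,suppress=True)
o=get_obs();im=camera("wrist");cv2.imwrite("pics/w8.png",im[:,:,::-1])
json.dump({k:np.array(o[k]).tolist() for k in("ee_pos","tcp_rot")},open("w8.json","w"))
for k in("time","q","ee_pos","tcp_rot","opening","wrist_force"):print(k,o[k])
im=camera("side")[:,:,::-1];cv2.imwrite("pics/s8.png",im);cv2.imwrite("pics/s8c.png",cv2.resize(im[120:270,190:340],None,fx=4,fy=4,interpolation=cv2.INTER_CUBIC))
E
```

```text
time 9.2667
q [ 1.3671 14.1238 15.6632 91.6313  0.0026 -7.5809]
ee_pos [0.6192 0.0148 0.1598]
tcp_rot [ 179.9853   -0.0908 -171.052 ]
opening 0.010693092318402582
wrist_force [-0.4683  0.0053  0.0892]
```

View pics/w8.png

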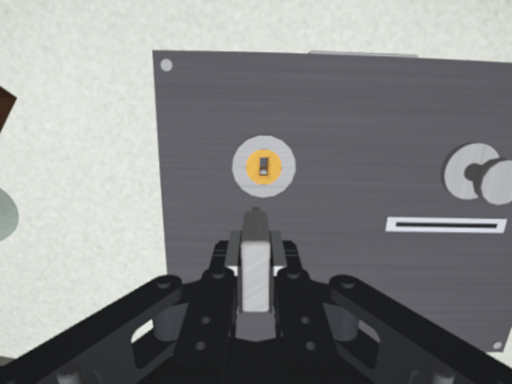

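View pics/s8c.png

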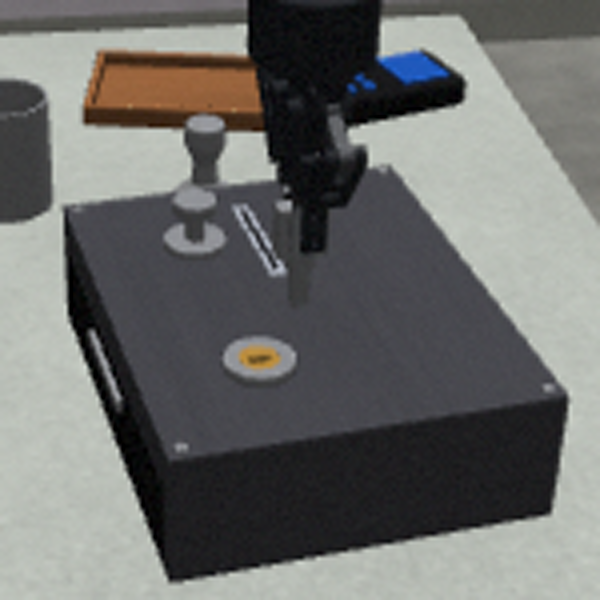

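```bash
python3 - <<'E'
from h import *
import json
np.set_printoptions(precision=4,suppress=True)
o=json.load(open("w8.json"));im=cv2.imread("pics/w8.png")
hsv=cv2.cvtColor(im,cv2.COLOR_BGR2HSV);m=((hsv[...,0]>10)&(hsv[...,0]<28)&(hsv[...,1]>140)).astype(np.uint8);m[210:]=0
m=cv2.morphologyEx(m,cv2.MORPH_CLOSE,np.ones((15,15)))
c=max(cv2.findContours(m,0,2)[0],key=cv2.contourArea);e=cv2.fitEllipse(c);print(e)
L=onz("wrist",[e[0]],.108,o)[0];print("lock",L)
R=Ro.from_euler("xyz",o["tcp_rot"],degrees=True).as_matrix()
print("lock in tool xy",(R.T@(L-o["ee_pos"]))*1e3)
# yaw via box front edge, right edge and screws
w=onz("wrist",[[154,51],[505,64]],.1,o);v=w[1]-w[0];print("front yaw",np.degrees(np.arctan2(v[1],v[0]))-90)
w=onz("wrist",[[166,65],[498,345]],.1,o);print(w, np.linalg.norm(w[1]-w[0]), w.mean(0))
w=onz("wrist",[[154,51],[167,273]],.1,o);v=w[1]-w[0];print("right edge yaw",np.degrees(np.arctan2(v[1],v[0])))
w=onz("wrist",[[388,224],[506,226]],.1,o);v=w[1]-w[0];print("slot yaw",np.degrees(np.arctan2(v[1],v[0]))-90)
a=cv2.resize(im[130:230,210:310],None,fx=6,fy=6,interpolation=cv2.INTER_CUBIC);cv2.imwrite("pics/w8c.png",a)
for x in(.0045,.006):
  for z in(.0134,):print(proj("wrist",np.array(o["ee_pos"])+R@np.array([x,0,z]),o))
E
```

```text
((263.3446960449219, 166.5037841796875), (32.29827880859375, 32.753929138183594), 73.94255828857422)
lock [0.5968 0.0172 0.108 ]
lock in tool xy [21.7465  5.83   51.8612]
front yaw 7.413707228776062
[[ 0.5368 -0.062   0.1   ]
 [ 0.7372  0.2716  0.1   ]] 0.3891380287382156 [0.637  0.1048 0.1   ]
right edge yaw 7.181040488559962
slot yaw 7.475437867219526
[[255.5522 206.3009]]
[[255.5504 204.083 ]]
```

View pics/w8c.png

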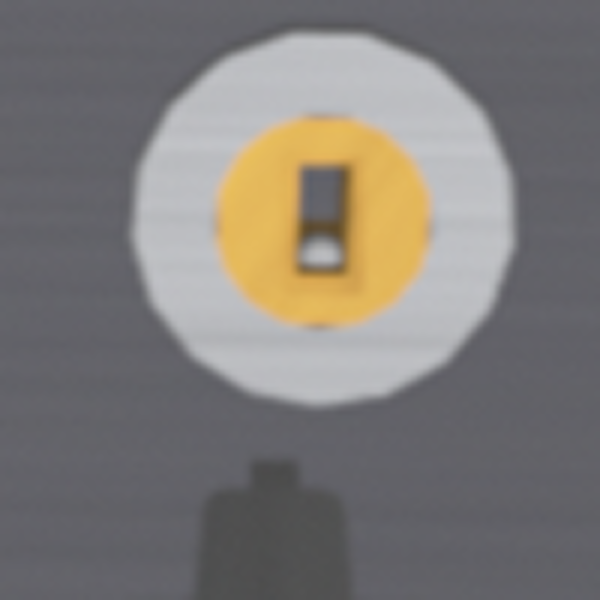

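>>> play_rows(commands="0 -11 1 0 -1.6;0 -22.3 2.4 -10 -1.6;0 -22.3 2.4 -20 -1.6;0 -22.3 2.4 -28 -1.6;0 -22.3 2.4 -28 -1.6;0 -22.3 2.4 -28 -1.6")

```text
time: 9.87
ee_pos: [0.5976, 0.017, 0.1317]
tcp_rot: [180.0, -0.0, -172.7]
wrist_force: [0.3, -0.2, 0.3]
opening: 0.0111
```

```bash
cat > look.py <<'E'
from h import *
import json,sys
np.set_printoptions(precision=4,suppress=True)
n=sys.argv[1]
o=get_obs();im=camera("wrist");
json.dump({k:np.array(o[k]).tolist() for k in("ee_pos","tcp_rot")},open(f"w{n}.json","w"))
for k in("time","q","ee_pos","tcp_rot","opening","wrist_force","torque"):print(k,o[k])
s=camera("side")[:,:,::-1]
a=cv2.resize(im[130:250,200:320,::-1],None,fx=5,fy=5,interpolation=cv2.INTER_CUBIC)
b=cv2.resize(s[160:240,230:270],None,fx=5,fy=7.5,interpolation=cv2.INTER_CUBIC)
cv2.imwrite(f"pics/wf{n}.png",im[:,:,::-1]);cv2.imwrite(f"pics/sf{n}.png",s)
cv2.imwrite(f"pics/l{n}.png",np.hstack([a,b]))
E
python3 look.py 9
```

```text
time 9.8667
q [ 1.6251 10.7496  8.5967 87.8816 -0.0005 -5.7074]
ee_pos [0.5976 0.017  0.1317]
tcp_rot [ 179.997    -0.0343 -172.6675]
opening 0.011132651978068368
wrist_force [ 0.3191 -0.2433  0.2795]
torque [0.0341 0.0024 0.0025]
```

View pics/l9.png

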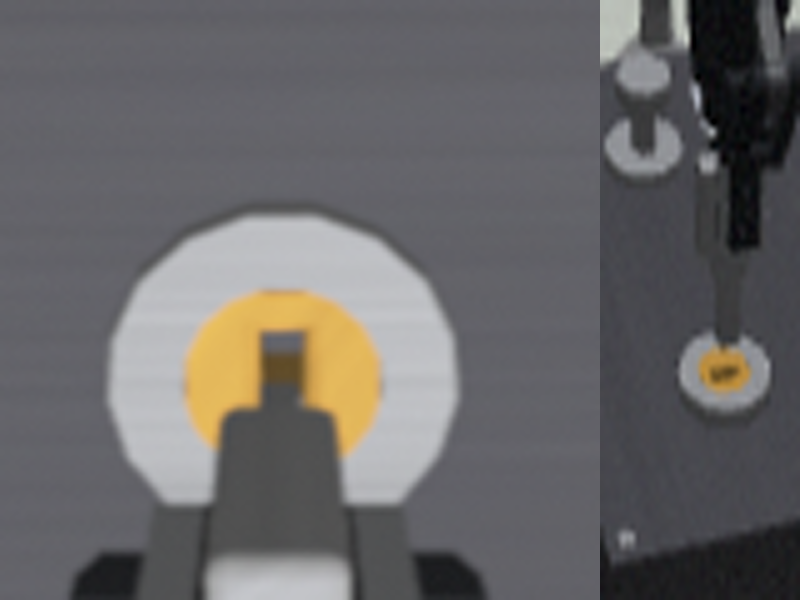

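```bash
python3 - <<'E'
from h import *
import json
np.set_printoptions(precision=4,suppress=True)
o=json.load(open("w9.json"));f=lambda x,y:(200+x/5,130+y/5)
print(onz("wrist",[f(284,290),f(284,384),f(185,384),f(383,384),f(284,333),f(282,212),f(108,385),f(458,385)],.108,o))
e=np.array(o["ee_pos"]);R=Ro.from_euler("xyz",o["tcp_rot"],degrees=True).as_matrix()
for x in(.0045,-.0045):
  for y in(-.0019,.0019):
    P=e+R@np.array([x,y,.0134]);print((proj("wrist",P,o)-[200,130])*5,(proj("side",P)-[230,160])*[5,7.5])
L=np.array([.5970,.0172,.108]);print((proj("side",L)-[230,160])*[5,7.5])
E
```

```text
[[ 0.584   0.0161  0.108 ]
 [ 0.5971  0.0178  0.108 ]
 [ 0.5988  0.0046  0.108 ]
 [ 0.5955  0.031   0.108 ]
 [ 0.59    0.0169  0.108 ]
 [ 0.5736  0.0145  0.108 ]
 [ 0.6003 -0.0057  0.108 ]
 [ 0.5943  0.0411  0.108 ]]
[[262.3833 381.4888]] [[122.9517 350.5722]]
[[292.1946 381.4568]] [[120.8272 344.5093]]
[[262.6423 446.9756]] [[139.9176 346.9105]]
[[292.0526 446.9443]] [[137.7494 340.8701]]
[[128.5381 370.557 ]]
```

>>> play_rows(commands="0 -0.6 0.6 -4 0;0 -0.6 0.6 -8 0;0 -0.6 0.6 -11 0;0 -0.6 0.6 -13 0;0 -0.6 0.6 -15 0;0 -0.6 0.6 -15 0")

```text
time: 10.47
ee_pos: [0.5967, 0.0177, 0.1165]
tcp_rot: [180.0, -0.0, -172.7]
wrist_force: [-0.2, -0.6, -0.2]
opening: 0.0112
```

```bash
python3 look.py 10
```

```text
time 10.4667
q [ 1.705  10.5934  6.7361 86.1821 -0.0028 -5.6422]
ee_pos [0.5967 0.0177 0.1165]
tcp_rot [ 179.9989   -0.0394 -172.6527]
opening 0.011171289514697199
wrist_force [-0.2219 -0.6285 -0.2335]
torque [ 0.023  -0.0017  0.0242]
```

View pics/l10.png

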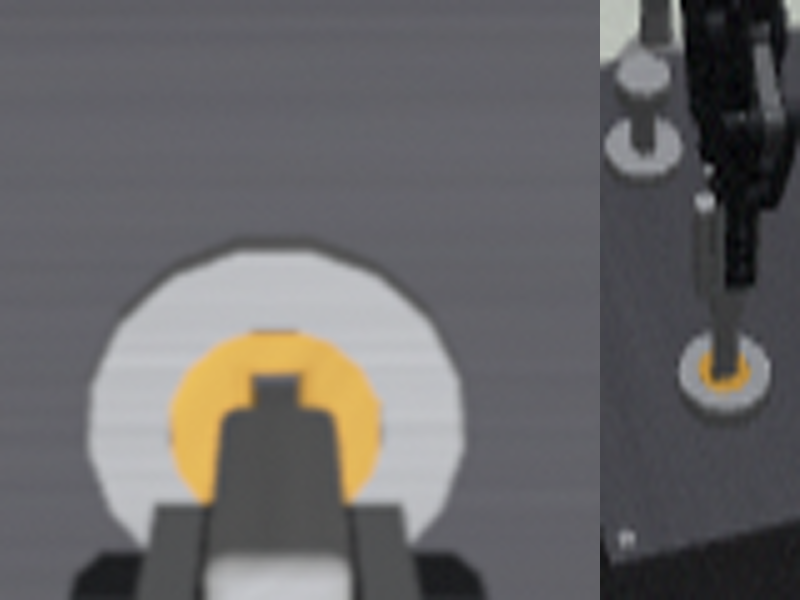

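>>> play_rows(commands="0 0 0 -3 0;0 0 0 -5 0;0 0 0 -7 0;0 0 0 -9 0;0 0 0 -9 0", force=90)

```text
time: 10.98
ee_pos: [0.5962, 0.0177, 0.1079]
tcp_rot: [180.0, -0.1, -172.7]
wrist_force: [-5.1, -0.6, 0.2]
opening: 0.0104
```

>>> play_rows(commands="0 -0.3 0 -2 0;0 -0.3 0 -4 0;0 -0.3 0 -6 0;0 -0.3 0 -8 0;0 -0.3 0 -8 0")

```text
time: 11.4
ee_pos: [0.597, 0.0178, 0.0997]
tcp_rot: [-180.0, 0.0, -172.7]
wrist_force: [-1.5, 0.2, 1.2]
opening: 0.0105
```

>>> play_rows(commands="0 0 0 -2 0;0 0 0 -4 0;0 0 0 -6 0;0 0 0 -7 0;0 0 0 -7 0")

```text
time: 11.82
ee_pos: [0.5973, 0.0178, 0.0933]
tcp_rot: [-180.0, 0.1, -172.7]
wrist_force: [0.1, 0.5, 4.5]
opening: 0.0108
```

```bash
python3 look.py 11
```

```text
time 11.8167
q [ 1.7076 10.5914  4.187  83.5031  0.0028 -5.637 ]
ee_pos [0.5973 0.0178 0.0933]
tcp_rot [-179.9937    0.0923 -172.6554]
opening 0.010818253802840235
wrist_force [0.0551 0.5478 4.5224]
torque [ 0.0058 -0.0701  0.0171]
```

View pics/l11.png

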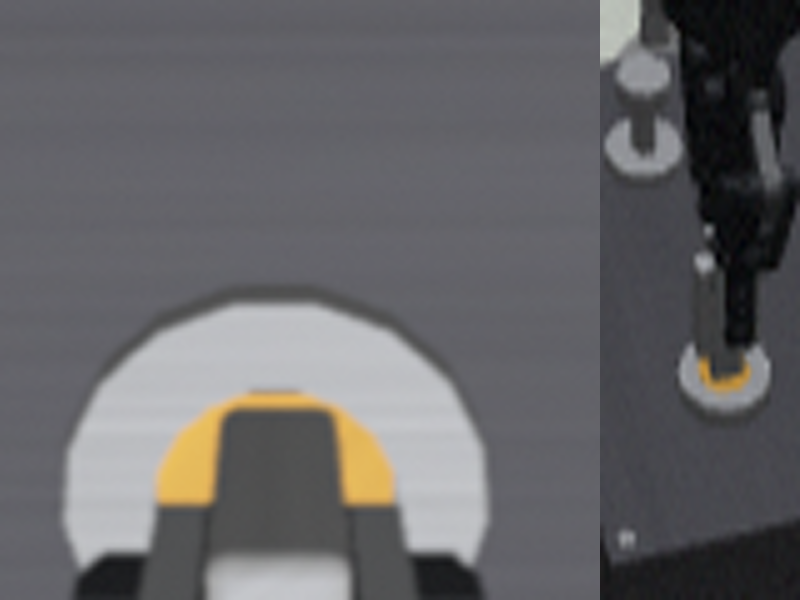

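>>> play_rows(commands="0 0 0 -1 0;0 0 0 -2 0;0 0 0 -3 0;0 0 0 -3 0")

```text
time: 12.25
ee_pos: [0.5976, 0.0178, 0.093]
tcp_rot: [-180.0, 0.2, -172.7]
wrist_force: [-5.4, 0.5, 21.5]
opening: 0.0106
```

>>> play_rows(commands="0 -0.3 0 2 -5;0 -0.3 0 2 -10;0 -0.3 0 2 -15;0 -0.3 0 2 -20;0 -0.3 0 2 -25;0 -0.3 0 2 -30;0 -0.3 0 2 -35;0 -0.3 0 2 -40;0 -0.3 0 2 -45;0 -0.3 0 2 -45")

```text
time: 13.08
ee_pos: [0.5968, 0.0159, 0.0933]
tcp_rot: [-179.9, 0.2, 142.0]
wrist_force: [-3.1, -9.3, 11.4]
opening: 0.0112
```

```bash
python3 look.py 12
```

```text
time 13.0833
q [ 1.6331 10.5069  4.0819 83.4752 -0.1971 39.6692]
ee_pos [0.5968 0.0159 0.0933]
tcp_rot [-179.9121    0.2027  141.9639]
opening 0.011174060323155745
wrist_force [-3.1114 -9.3378 11.4149]
torque [-1.9896  0.5895  0.1127]
```

View pics/wf12.png

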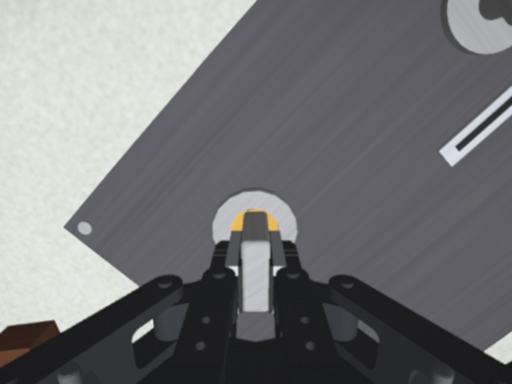

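>>> play_rows(commands="0 0 -2 0 -5;0 0 -2 0 -10;0 0 -2 0 -15;0 0 -2 0 -20;0 0 -2 0 -25;0 0 -2 0 -30;0 0 -2 0 -30")

```text
time: 13.77
ee_pos: [0.5959, 0.0148, 0.0932]
tcp_rot: [-180.0, 0.1, 112.0]
wrist_force: [-6.6, -4.5, 13.6]
opening: 0.0109
```

>>> play_rows(commands="0 -1 -0.5 0 -5;0 -1.5 -1 0 -10;0 -1.5 -1 0 -15;0 -1.5 -1 0 -20;0 -1.5 -1 0 -20")

```text
time: 14.18
ee_pos: [0.5949, 0.0145, 0.0932]
tcp_rot: [179.9, 0.0, 92.0]
wrist_force: [-5.2, -1.5, 12.2]
opening: 0.011
```

```bash
python3 look.py 13
```

```text
time 14.1833
q [ 1.4111 10.2835  3.8223 83.4798 -0.0315 89.3795]
ee_pos [0.5949 0.0145 0.0932]
tcp_rot [179.9413   0.0321  92.0315]
opening 0.011030244755142953
wrist_force [-5.2065 -1.5272 12.2402]
torque [-0.3766  1.1251  0.0866]
```

View pics/wf13.png

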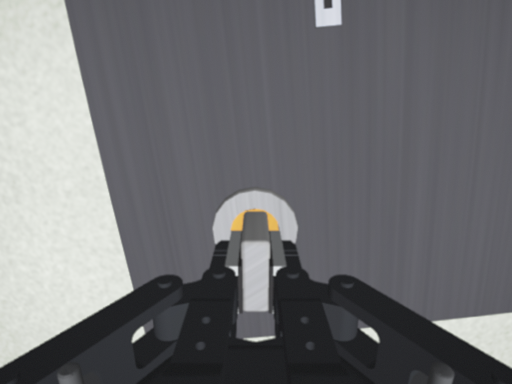

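View pics/sf13.png

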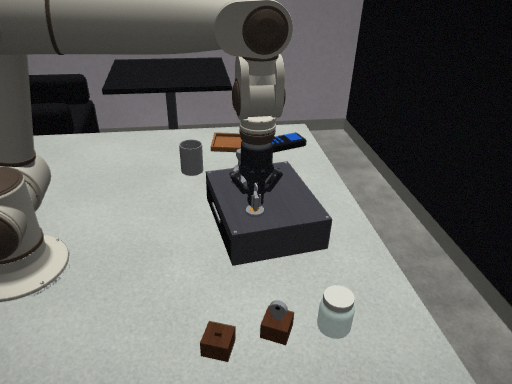

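>>> play_rows(commands="0 -0.5 0 0 -2;0 -0.5 0 0 -4;0 -0.5 0 0 -4;0 -0.5 0 0 -4")

```text
time: 14.62
ee_pos: [0.5946, 0.0146, 0.0932]
tcp_rot: [179.9, 0.0, 88.3]
wrist_force: [-3.1, -0.3, 11.9]
opening: 0.0104
```

```bash
python3 look.py 14
```

```text
time 14.6167
q [ 1.4168 10.2204  3.7506 83.4415 -0.025  93.0685]
ee_pos [0.5946 0.0146 0.0932]
tcp_rot [179.9101   0.0203  88.3482]
opening 0.010414503705440696
wrist_force [-3.1036 -0.3079 11.9053]
torque [-0.3168  0.7997  0.3338]
```

>>> play_rows(commands="0 0 0 0 -1;0 0 0 0 -2;0 0 0 0 -2;0 0 0 0 -2")

```text
time: 15.05
ee_pos: [0.5946, 0.0146, 0.0933]
tcp_rot: [179.9, 0.0, 86.4]
wrist_force: [-4.2, -1.3, 12.8]
opening: 0.0107
```

```bash
python3 look.py 15; python3 -c "
from workcell import camera
import cv2
cv2.imwrite('pics/t15.png',camera('top')[:,:,::-1])"
```

```text
time 15.05
q [ 1.4204 10.2166  3.7508 83.451  -0.0269 95.0452]
ee_pos [0.5946 0.0146 0.0933]
tcp_rot [179.9148   0.0195  86.3751]
opening 0.010712254531646334
wrist_force [-4.2013 -1.2631 12.8111]
torque [-0.3886  0.8627  0.4634]
```

View pics/l15.png

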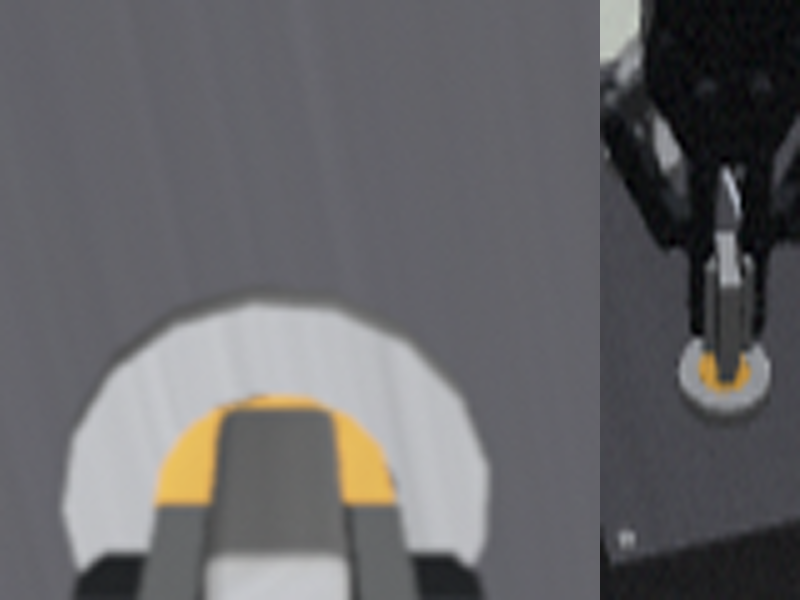

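View pics/t15.png

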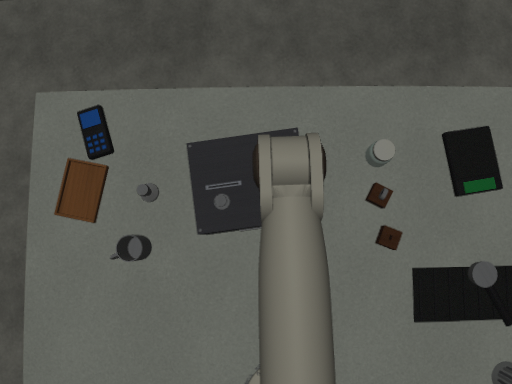

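```bash
python3 -c "
from workcell import job_done,get_obs
print(job_done());o=get_obs();print(o['time'],o['tcp_rot'],o['opening'],o['torque'])"
```

```text
the job is handed in; nothing more can be done
None
the job is handed in; nothing more can be done
```

The job is done and handed in at about 15 s of the 62 s allowed; the hand-in gives no verdict.

- **Plunger:** I pushed it down with the shut fingers until it hit its stop. It moved about 19–20 mm, and the force jumped from 7 to 22 N. A later side view shows it back up.
- **Key in the lock:** I took the square-headed key from its stand and pushed it home in the lock; no wiggling was needed. At the expected height it moved only 0.3 mm more as the force rose from 4.5 to 21.5 N.
- **Turn:** I turned it clockwise until the wrist had gone about 101°. Past 95° the torque rose from 0.09 to 0.33, then 0.46 N m, well above the lock spring's 0.1 N m, so I take the lock to be at its stop. The key is still gripped at 90 N and held turned.
- **Other things:** The last top view shows the round-headed key, jug, tamper and jar where they started.

**Disagreements:**
- The fingertips are about 28 mm behind the reported TCP when shut and about 41 mm when open. I noticed because the plunger gave no force where contact was expected, and used the measured offset from then on.
- The lock's measured position differed by up to about 5 mm between cameras, so I lined the key up with the wrist camera.
- During the turn the key's axis drifted about 3–4 mm from where I first had it. I shifted the arm to follow it, and side forces stayed under about 10 N.
- The final wrist angle is about 6° past the quoted 1.65 rad. I put this down to give in the grip, but the lock plug itself could not be seen directly.

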